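Seat the drilling guide on the jig's studs

TASK

Pick up the aluminium drilling guide by its wooden grip, rest it lightly on the tips of the joinery jig's two studs with its holes well off to one side of them, and slide it across the tips until you feel its two holes drop over the studs. Then bring it gently all the way down so that it lies flush on the jig block, and let go. Never press hard on the studs or the jig, do not drop the guide, and leave the other things on the bench alone.

Things in the scene. Friction and masses are not known exactly. Their poses are not given: they have to be found in the camera images.
- jig: Fixed joinery drilling jig. Origin: its underside at bench level, midway between its two slots; z up. An 18 mm plywood base carries a pale block, 90 mm (x) by 150 mm (y), with a flat top 48 mm above the bench and two slots along x, from which two upright steel studs rise.
- jig_top (a point): Middle of the block's flat top. The studs stand 80 mm apart at jig y = -40 and +40 mm; 12 mm across, top 2 mm tapered to 10 mm, tips 18 mm above this top. Both are on one locked carriage, left anywhere from -15 to +15 mm along jig x (same for both): this setting is NOT measured, find it by feel. They do not give under load. Seated, the guide lies flush on this top.
- jig_rail (a point): Middle of the top face of the pine rail held fixed beside the block, 43 mm (jig x) by 220 mm (jig y), its top 2 mm below the block's top, so that the guide may overhang it.
- guide_grip (a point): Centre of the upright wooden grip of the loose drilling guide, 33 mm above the guide's underside. The grip is 22 mm thick (guide x), 50 mm long (guide y) and reaches from 8 to 58 mm above the underside. z is up out of the plate.
- guide_under (a point): Middle of the guide's underside. The guide is an aluminium plate, 110 mm (x) by 130 mm (y), 8 mm thick, about 0.35 kg, lying flat on the bench. Two through holes 14 mm across at its x = 0, y = -40 and +40 mm; it fits equally well turned half round. The small dark-centred rings near its edges are drill bushings, not the stud holes.
- pencil: Bystander, to be left alone: flat red carpenter's pencil, 170 x 13 x 9 mm. Origin at its underside.
- pine_offcut: Bystander, to be left alone: pale pine offcut, 60 x 110 x 45 mm. Origin at its underside.
- dark_offcut: Bystander, to be left alone: dark red hardwood offcut, 120 x 50 x 40 mm. Origin at its underside.
- glue: Bystander, to be left alone: glue bottle, 60 mm across, 150 mm tall. Origin at its underside.
- screw_jar: Bystander, to be left alone: screw jar, 64 mm across, 80 mm tall. Origin at its underside.
- screwdriver: Bystander, to be left alone: wooden-handled screwdriver, lying. Origin at its underside.
- mallet: Bystander, to be left alone: wooden mallet lying, head 70 x 120 x 55 mm, handle 26 mm thick, 300 mm long in all. Origin at its underside.
- square: Bystander, to be left alone: joiner's square, dark 130 mm stock with a steel blade 120 mm long. Origin at its underside.
Things that resemble listed ones, but are neither listed nor needed, are in the scene too. Of the things that look like the part that bears guide_grip, the larger one is meant.

How it is judged:
By the outcome, as a careful person would: the job done as asked, in the order asked, and still so for the second after the job is handed in, with the robot touching nothing.
It also fails if it takes over 61 s, if anything falls off the work surface, if the arm or the gripper's body presses on something with over 40 N, if the wrist force passes 120 N, or if a joint passes its speed limit or range.

ROBOT

A 6-joint arm with a two-finger parallel gripper is mounted at the origin on the work surface. World frame = base frame: x ahead of the robot, y to its left, z up, the work surface at z = 0. Lengths are in m, angles in degrees, forces in N, time in s.
With the tool pointing down it reaches from about 0.4 to 0.825 m from the base axis. Payload 7 kg.
Tool frame: the origin (TCP) lies at the very end of the fingers, on their centre line; the grasp point (between the pads) lies 19 mm behind it; x points along the fingers, z is the direction in which the jaws open and shut, and the axes are right-handed (so a half turn about x gives the same grasp; the last joint's range is limited). The gripper opens to 88 mm and grips with 3 to 60 N. Pads are 19 mm wide; open, the fingers measure 130 mm over their backs; the gripper's body (78 mm by 193 mm) begins 47 mm behind the grasp point.
Start: joints at [-57.004, 20.546, 0.682, 0, -70.136, -16.507], TCP at [0.192, -0.647, 0.227] pointing down, gripper open.
Joint ranges: [-176.03, 176.03], [-82.01, 121.73], [-58.28, 71.71], [-173.87, 95.51], [-174.79, -0.11], [-173.66, 173.66]. Speed limits (degrees/s): [136.94, 136.94, 172.46, 180, 180, 180].

INTERFACE

Orientations are given as [roll, pitch, yaw] about the fixed x, y, z axes, in that order (R = Rz(yaw) Ry(pitch) Rx(roll)).
In Python, from plant import * gives the robot as it stands.
- The arm moves only by the tool arm_command, never from a script. Its argument "commands" is one flat list of numbers, 5 for each row, row after row: the shift along the tool's x, y, z in mm, then the turn about the tool's x in degrees, then the opening in per cent of the stroke, from 0 (shut) to 100 (fully open). A call has 1 to 5 rows; each row shifts and turns the pose as measured when the row begins, along the tool's axes as they then stand; what a row does not reach is not made up. A row lasts 1/8 s, in which the tool goes at most 62.5 mm and 10.7 degrees, less where a joint would pass 70% of its speed; a pose out of reach is approached as far as the arm can. A call is refused whole if a number of a shift passes 62.5 or a number of a turn 10.7, either way. A call with a gripper value outside its range is refused whole. The fingers move at their own pace and stop on an object; the grip force is fixed at half the most. Time passes only in rows, so rows that do not move let the fingers close. It gives the time, the measured TCP pose, the force and the opening at its end, in the units of the state.
- get_obs(): the state, without advancing time (a new reading comes with each control period).
- snapshot(name): name is "scene" or "side" or "wrist"; returns a dict with "frame" (384x512x3 uint8, blue, green, red), "fov_y" (degrees; the focal length in pixels is half the picture's height over the tangent of half this angle, whatever the lens; pixels are square), "cx", "cy" (the principal point, pixels), "world_to_cam" (4x4, takes a point from world to camera coordinates). Camera axes: x right, y up, looking along -z (the intrinsics and any distortion apply to the point x, -y, -z); pixel columns grow to the right and rows downward; lengths in m; the calibration is good to about 2 mm. A picture is of the moment at which its call begins. There is no depth.
- close_job(): hands the job in, once; it reports no verdict.
The state is a dict: "clock": time; "joint_pos": joint angles; "qvel": joint speeds; "tau": joint torques, N m; "tool_pos": TCP position; "orientation": TCP orientation; "force": force on the tool from outside, world axes, zero at the start; "moment": the same for the moment, N m; "opening": finger opening in m.
Only numpy, scipy, OpenCV 4.12 (cv2) and the standard library are available. Lean on these libraries where they do the work, as an engineer would, in place of code of your own. Each camera call takes 0.05 s, during which the arm holds its last target. There are 200 camera calls.

## Working session

There is one attempt and no reset: what is moved stays moved. The work goes in short steps, Python scripts to look and compute and a tool call to move; the robot and the scene stay as the last step left them, time stands still between calls to the robot, and variables do not carry over. Pictures are saved under pics/ and viewed, about 8 in all and at most 12, crops included, and the job is handed in when it is done.

Besides the shell and the picture viewer there is one more tool, called after "Call:" by a JSON object that holds its "api" and its "payload". arm_command: Moves the arm, as the interface text tells. Its arguments: {"type":"object","properties":{"commands":{"type":"array"}},"required":["commands"]}

```bash
mkdir -p pics; ls; cat > h.py <<'E'
from plant import *
import numpy as np, cv2
def grab(n,name):
    s=snapshot(n); cv2.imwrite(f'pics/{name}.png',s['frame']); np.save(f'pics/{name}.npy',{k:s[k] for k in s},allow_pickle=True); return s
def load(name): return np.load(f'pics/{name}.npy',allow_pickle=True).item()
def ray(s,u,v):
    H=s['frame'].shape[0]; f=H/2/np.tan(np.radians(s['fov_y'])/2)
    T=np.array(s['world_to_cam']); R=T[:3,:3]; c=-R.T@T[:3,3]
    d=R.T@np.array([(u-s['cx'])/f,-(v-s['cy'])/f,-1]); return c,d/np.linalg.norm(d)
def onz(s,u,v,z):
    c,d=ray(s,u,v); return c+d*(z-c[2])/d[2]
def proj(s,p):
    H=s['frame'].shape[0]; f=H/2/np.tan(np.radians(s['fov_y'])/2)
    T=np.array(s['world_to_cam']); q=T[:3,:3]@np.array(p)+T[:3,3]; return s['cx']+f*q[0]/-q[2], s['cy']-f*q[1]/-q[2]
E
python3 - <<'E'
from h import *
a=grab('scene','a');b=grab('side','b');w=grab('wrist','w')
for s in(a,b,w): print({k:s[k] for k in s if k!='frame'})
cv2.imwrite('pics/ab.png',np.vstack([cv2.resize(x['frame'],(400,300)) for x in (b,w)]))
print(get_obs())
E
```

```text
pics
{'fov_y': 43.96555908291858, 'cx': 256.8046220767125, 'cy': 188.63214800646506, 'world_to_cam': array([[ 0.43473315,  0.90049049,  0.01113392, -0.2335401 ],
       [-0.76352452,  0.36199742,  0.53477862,  0.36475341],
       [ 0.47753262, -0.24098702,  0.84491885, -1.67605689],
       [ 0.        ,  0.        ,  0.        ,  1.        ]])}
{'fov_y': 56.93146044455061, 'cx': 248.5328544531055, 'cy': 196.65853140842952, 'world_to_cam': array([[-0.98814133, -0.15314192,  0.01114764,  0.52879949],
       [ 0.1156502 , -0.69453745,  0.71010053, -0.10581227],
       [-0.1010037 ,  0.70296891,  0.70401205, -1.25404773],
       [ 0.        ,  0.        ,  0.        ,  1.        ]])}
{'fov_y': 58.65338684126294, 'cx': 256.8079813496433, 'cy': 190.81054982934378, 'world_to_cam': array([[-0.28406008,  0.9588059 ,  0.0010533 ,  0.67340921],
       [-0.92931744, -0.27505301, -0.24640402,  0.03017085],
       [-0.23596391, -0.0709724 ,  0.96916663, -0.3890345 ],
       [ 0.        ,  0.        ,  0.        ,  1.        ]])}
{'clock': 0.15, 'joint_pos': array([-5.70039234e+01,  2.05815318e+01,  6.46289913e-01, -1.33387578e-02,
       -7.01344673e+01, -1.65056411e+01]), 'qvel': array([-0.01198578, -0.10884161,  0.16161244,  0.13508989, -0.07309568,
        0.03886184]), 'tau': array([-1.87296770e-03, -5.83275282e+01,  2.93288469e+01,  7.00125262e+00,
        8.75356025e-03, -1.22983024e-04]), 'tool_pos': array([ 0.19145789, -0.64690848,  0.22585087]), 'orientation': array([  6.30823126,  89.92917157, 112.79412641]), 'force': array([ 0.43949241,  1.19246464, -0.68612857]), 'moment': array([-0.00991763, -0.00257438,  0.02517805]), 'opening': 0.0880102003909316}
```

View pics/a.png

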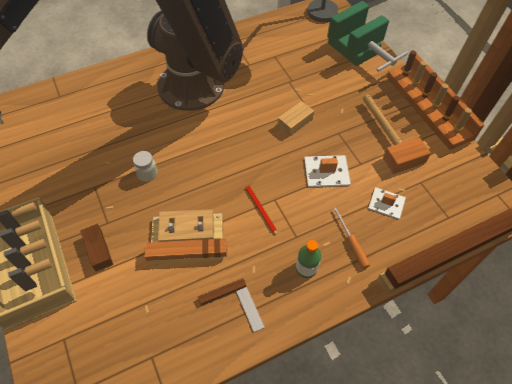

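View pics/ab.png

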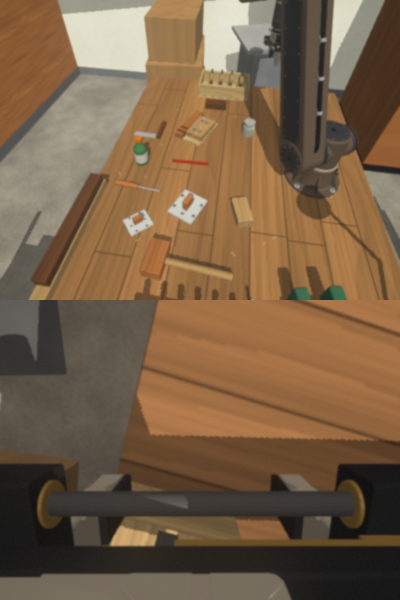

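Scene picture: the larger plate with a wooden grip is at (327,170) and a smaller look-alike at (387,203). The jig block is at about (188,224), with the reddish rail at (187,249). The side view agrees. I choose the plate at (327,170) and check it in a close crop.

```bash
python3 - <<'E'
from h import *
a=load('a');b=load('b')
for n,u,v,z in [('origin',190,90,0),('guide',327,170,.008),('small',387,203,.008),('jig',188,224,.048),('rail',187,249,.046)]:
    p=onz(a,u,v,z);print(n,p.round(3),np.round(proj(b,p),0))
def crop(s,u,v,w,h,k): return cv2.resize(s['frame'][v-h:v+h,u-w:u+w],None,fx=k,fy=k,interpolation=cv2.INTER_CUBIC)
gb=np.array(proj(b,onz(a,327,170,.008)),int); jb=np.array(proj(b,onz(a,188,232,.048)),int)
top=np.hstack([crop(a,345,180,65,48,6)[:, :400*2][:, :], ])
A=np.hstack([crop(a,345,182,65,48,3),crop(a,188,234,65,48,3)])
A=np.vstack([A,np.hstack([crop(b,gb[0],gb[1],65,48,3),crop(b,jb[0],jb[1],65,48,3)])])
cv2.imwrite('pics/c1.png',A);print(A.shape,gb,jb)
E
```

```text
origin [ 0.021 -0.01   0.   ] [391. 224.]
guide [0.525 0.248 0.008] [240. 263.]
small [0.705 0.35  0.008] [176. 283.]
jig [ 0.539 -0.214  0.048] [256. 162.]
rail [ 0.608 -0.245  0.046] [240. 156.]
(576, 780, 3) [239 263] [250 159]
```

View pics/c1.png

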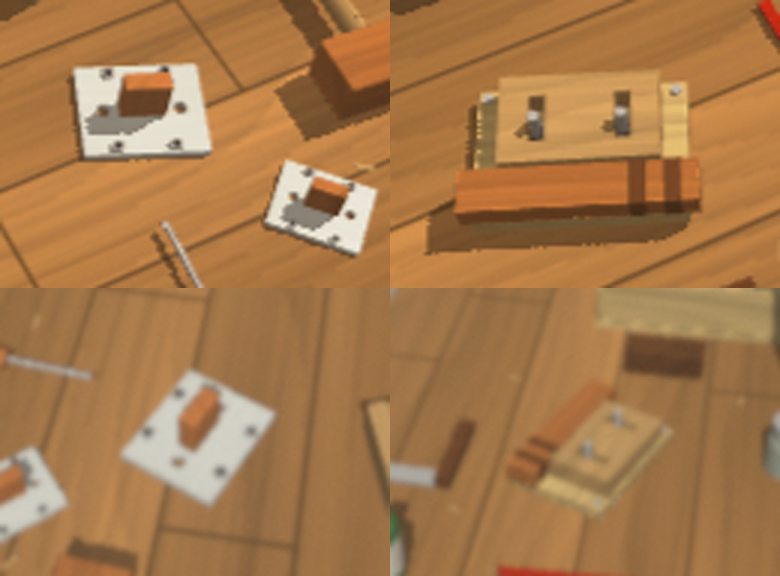

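The crop confirms my choice: the larger plate (crop 75–211, 64–157), with stud holes beyond the grip's ends. The jig block's corners are at about (498,80), (660,71), (662,160) and (497,165) in the crop, and the stud tips at about (534,115) and (622,105).

```bash
python3 - <<'E'
from h import *
a=load('a');b=load('b')
def quad(s,u,v,z):
    hsv=cv2.cvtColor(s['frame'],cv2.COLOR_BGR2HSV)
    m=((hsv[...,1]<60)&(hsv[...,2]>130)).astype(np.uint8)
    m=cv2.morphologyEx(m,cv2.MORPH_CLOSE,np.ones((3,3)))
    cs,_=cv2.findContours(m,cv2.RETR_EXTERNAL,cv2.CHAIN_APPROX_NONE)
    c=max([c for c in cs if abs(cv2.boundingRect(c)[0]-u)<60 and abs(c[:,0].mean(0)-[u,v]).max()<25],key=cv2.contourArea)
    P=np.array([onz(s,x,y,z)[:2] for x,y in c[:,0]],np.float32)
    print(cv2.boundingRect(c)); r=cv2.minAreaRect(P*1000);print(r)
quad(a,327,170,.008);quad(b,239,263,.008)
# grip top: scene crop corners, side
ga=[onz(a,280+x/3,134+y/3,.058) for x,y in[(124,73),(172,72),(170,84),(120,88)]]
print('grip',np.array(ga).round(4), np.mean(ga,0))
o=np.array([123-130,186])
C=np.array([onz(a,o[0]+x/3,o[1]+y/3,.048) for x,y in[(498,80),(660,71),(662,158),(497,165)]])
print('block',C.round(4),C.mean(0));print([np.linalg.norm(C[i]-C[i-1]).round(4) for i in range(4)])
ob=np.array([250-65-130,159-48-96])
Cb=np.array([onz(b,ob[0]+x/3,ob[1]+y/3,.048) for x,y in[(612,400),(672,430),(598,497),(548,470)]])
print('blockb',Cb.round(4),Cb.mean(0))
S=[onz(a,o[0]+x/3,o[1]+y/3,.066) for x,y in[(534,113),(622,101)]];print('studs',np.round(S,4))
S=[onz(b,ob[0]+x/3,ob[1]+y/3,.066) for x,y in[(615,412),(586,443)]];print('studs b',np.round(S,4))
R=[onz(a,o[0]+x/3,o[1]+y/3,.046) for x,y in[(455,171),(697,160),(699,189),(457,198)]];print('rail',np.round(R,4),np.mean(R,0))
E
```

```text
(305, 156, 45, 30)
((524.846923828125, 245.95541381835938), (129.7130889892578, 110.70096588134766), 66.99720764160156)
(215, 243, 50, 44)
((523.9136962890625, 248.83157348632812), (134.5780029296875, 112.52318572998047), 66.88941192626953)
grip [[0.5075 0.2306 0.058 ]
 [0.5272 0.2752 0.058 ]
 [0.5392 0.2657 0.058 ]
 [0.5219 0.2177 0.058 ]] [0.52395112 0.24728009 0.058     ]
block [[ 0.4699 -0.2752  0.048 ]
 [ 0.5263 -0.1336  0.048 ]
 [ 0.6114 -0.1677  0.048 ]
 [ 0.5535 -0.3058  0.048 ]] [ 0.54026561 -0.22055279  0.048     ]
[np.float64(0.089), np.float64(0.1524), np.float64(0.0917), np.float64(0.1497)]
blockb [[ 0.5386 -0.3063  0.048 ]
 [ 0.4493 -0.2534  0.048 ]
 [ 0.5293 -0.1026  0.048 ]
 [ 0.6009 -0.1436  0.048 ]] [ 0.52950011 -0.20152067  0.048     ]
studs [[ 0.5277 -0.2579  0.066 ]
 [ 0.5506 -0.1805  0.066 ]]
studs b [[ 0.5284 -0.2566  0.066 ]
 [ 0.5573 -0.1847  0.066 ]]
rail [[ 0.5418 -0.3421  0.046 ]
 [ 0.626  -0.1393  0.046 ]
 [ 0.6534 -0.1494  0.046 ]
 [ 0.5681 -0.3491  0.046 ]] [ 0.5973304  -0.24497646  0.046     ]
```

Guide: centre (0.5245, 0.2475), y axis at 67°; both views give 130 × 111 mm, which fits. Jig: top centre about (0.540, -0.220), y axis at about 67.5°, and the rail on its +x side. Time to move.

```bash
cat > mv.py <<'E'
from h import *
from scipy.spatial.transform import Rotation as Ro
def Rt(o=None): o=o or get_obs(); return Ro.from_euler('xyz',o['orientation'],degrees=True).as_matrix()
def plan(p,ang=None,q=True):
    o=get_obs();R=Rt(o);a=np.degrees(np.arctan2(R[1,2],R[0,2]));t=0
    if ang is not None: t=-((ang-a+90)%180-90)
    print('jaw ang',round(a,2),'tilt',R[:,0].round(4),'turn',round(t,2),'now-axes mm',(R.T@(np.array(p)-o['tool_pos'])*1000).round(1),'F',np.round(o['force'],2),'M',np.round(o['moment'],2),'j6',o['joint_pos'][5].round(1),'op',round(o['opening'],4),'pos',o['tool_pos'].round(4),'t',round(o['clock'],2))
    # after-turn axes
    R2=R@Ro.from_euler('x',t,degrees=True).as_matrix()
    print('after-turn mm',(R2.T@(np.array(p)-o['tool_pos'])*1000).round(1))
E
python3 - <<'E'
from mv import *
plan([.58,-.25,.22],-23);plan([.5245,.2475,.22],-23)
E
```

```text
jaw ang 106.49 tilt [-5.0e-04  1.1e-03 -1.0e+00] turn -50.51 now-axes mm [   6.1 -485.2  270.3] F [ 0.44  1.19 -0.69] M [-0.01 -0.    0.03] j6 -16.5 op 0.088 pos [ 0.1915 -0.6469  0.2259] t 0.15
after-turn mm [   6.1 -517.2 -202.6]
jaw ang 106.49 tilt [-5.0e-04  1.1e-03 -1.0e+00] turn -50.51 now-axes mm [   6.7 -573.2  763.1] F [ 0.44  1.19 -0.69] M [-0.01 -0.    0.03] j6 -16.5 op 0.088 pos [ 0.1915 -0.6469  0.2259] t 0.15
after-turn mm [   6.7 -953.4   42.9]
```

Call:
{"api": "arm_command", "payload": {"commands": [0,-60,0,-10.1,100,0,-60,0,-10.1,100,0,-60,0,-10.1,100,0,-60,0,-10.1,100,0,-60,0,-10.1,100]}}

```text
clock: 0.78
tool_pos: [0.4261, -0.4696, 0.2226]
orientation: [-22.9, 89.7, 135.2]
force: [0.8, 0.5, 0.7]
opening: 0.0878
```

```bash
python3 -c "
from mv import *
plan([.5245,.2475,.2],-23)"
```

```text
jaw ang 158.08 tilt [-0.0039  0.0038 -1.    ] turn 1.08 now-axes mm [  25.  -701.9  176.3] F [0.78 0.52 0.67] M [ 0.05 -0.06 -0.01] j6 8.3 op 0.0878 pos [ 0.4261 -0.4696  0.2226] t 0.78
after-turn mm [  25.  -698.4  189.5]
```

Call:
{"api": "arm_command", "payload": {"commands": [0,-60,15,0,100,0,-60,15,0,100,0,-60,15,0,100,0,0,0,0,100]}}

```text
clock: 1.27
tool_pos: [0.453, -0.2802, 0.2218]
orientation: [-23.8, 89.6, 134.8]
force: [0.5, -0.2, 0.3]
opening: 0.0875
```

```bash
python3 -c "
from mv import *
s=grab('wrist','w2')
c,d=ray(s,256,192);print(c,d,proj(s,[.54,-.22,.048]))
plan([.5245,.2475,.2],-23)"
```

```text
[ 0.42885743 -0.34155325  0.37964657] [ 0.08897458  0.2359836  -0.96767519] (np.float64(198.70528568514948), np.float64(254.0613587071151))
jaw ang 158.52 tilt [-0.0052  0.0047 -1.    ] turn 1.52 now-axes mm [  23.9 -518.6  127. ] F [-0.83  0.16  0.68] M [-0.04  0.09 -0.03] j6 -10.4 op 0.0875 pos [ 0.4529 -0.2817  0.2218] t 1.32
after-turn mm [  23.9 -515.   140.7]
```

View pics/w2.png

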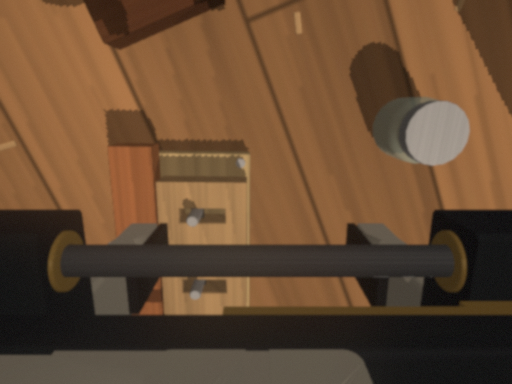

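The wrist view shows the jig block at columns 160–248, its studs at (194,213) and (195,287), and the rail to the left (+x). A little further on the bar won't cover it, so I take another on the way.

Call:
{"api": "arm_command", "payload": {"commands": [0,-60,5,0.7,100,0,-60,5,0.7,100,0,0,0,0,100,0,0,0,0,100]}}

```text
clock: 1.82
tool_pos: [0.4893, -0.1676, 0.2214]
orientation: [-8.6, 89.6, 148.2]
force: [-0.2, -1.2, -0.1]
opening: 0.0877
```

```bash
python3 -c "
from mv import *
s=grab('wrist','w3')
plan([.5245,.2475,.2],-23)
u,v=np.array(proj(s,[.54,-.22,.048]),int);print(u,v)
y0=max(0,v-75);x0=u-100
f=s['frame'][y0:y0+150,x0:x0+200];print(x0,y0)
cv2.imwrite('pics/w3c.png',cv2.resize(f,None,fx=4,fy=4,interpolation=cv2.INTER_CUBIC))"
```

```text
jaw ang 156.74 tilt [-0.0063  0.004  -1.    ] turn -0.26 now-axes mm [  22.9 -395.4  131.5] F [-0.74  0.35 -0.06] M [-0.02  0.02 -0.  ] j6 -25.8 op 0.0876 pos [ 0.4893 -0.1678  0.2214] t 1.88
after-turn mm [  22.9 -396.   129.7]
184 143
84 68
```

View pics/w3c.png

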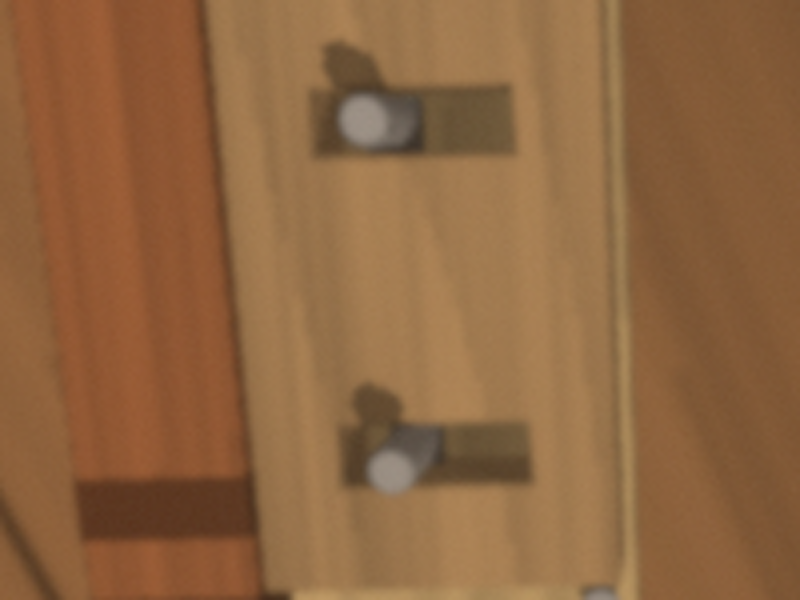

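The crop shows the stud tips at (362,117) and (391,470) (4x crop), and the slots clearly at columns 312–513 and 343–531.

```bash
python3 -c "
from mv import *
s=load('w3')
P=lambda x,y,z: onz(s,84+(x+.5)/4-.5,68+(y+.5)/4-.5,z)
t=[P(362,117,.066),P(391,470,.066)]
sl=[np.mean([P(*q,.048) for q in Q],0) for Q in ([(312,90),(513,87),(514,155),(312,157)],[(343,425),(530,422),(532,483),(343,490)])]
for n,q in(('tips',t),('slots',sl)):
  q=np.array(q);d=q[1]-q[0];print(n,q.round(4),'mid',q.mean(0).round(4),'len',np.linalg.norm(d).round(4),'ang',np.degrees(np.arctan2(d[1],d[0])).round(2))
ex=np.array([np.cos(np.radians(-22.5)),np.sin(np.radians(-22.5))]);ey=np.array([-ex[1],ex[0]])
D=(np.mean(t,0)-np.mean(sl,0))[:2];print('tip-slot in jig xy mm',D@ex*1e3,D@ey*1e3)
L=[P(210,0,.048),P(262,570,.048)];Rr=[P(603,0,.048),P(618,570,.048)]
for q in(L,Rr): d=q[1]-q[0];print(np.degrees(np.arctan2(d[1],d[0])),q[0],q[1])
print('w',(L[0]-Rr[0])[:2]@ex)
"
```

```text
tips [[ 0.5264 -0.2612  0.066 ]
 [ 0.5561 -0.1868  0.066 ]] mid [ 0.5412 -0.224   0.066 ] len 0.0801 ang 68.25
slots [[ 0.5196 -0.2573  0.048 ]
 [ 0.5492 -0.1833  0.048 ]] mid [ 0.5344 -0.2203  0.048 ] len 0.0797 ang 68.21
tip-slot in jig xy mm 7.665146735717289 -0.7950848510786938
67.32364438604324 [ 0.55028928 -0.29987056  0.048     ] [ 0.60289545 -0.17396555  0.048     ]
67.46001743617211 [ 0.46772435 -0.26453657  0.048     ] [ 0.52012705 -0.13827455  0.048     ]
w 0.08980178383890518
```

Call:
{"api": "arm_command", "payload": {"commands": [0,-60,22,0,100,0,-60,22,0,100,0,-60,22,0,100,0,-60,22,0,100,0,-60,22,0,100]}}

```text
clock: 2.5
tool_pos: [0.5104, 0.1435, 0.2222]
orientation: [-1.0, 89.6, 154.5]
force: [1.7, -0.4, -0.3]
opening: 0.0877
```

```bash
python3 -c "
from mv import *
plan([.5245,.2475,.1],-23)"
```

```text
jaw ang 155.54 tilt [-0.0062  0.003  -1.    ] turn -1.46 now-axes mm [ 122.4 -100.5   29.4] F [ 1.67 -0.44 -0.27] M [-0.   -0.18  0.02] j6 -60.9 op 0.0877 pos [0.5104 0.1435 0.2222] t 2.5
after-turn mm [ 122.4 -101.2   26.8]
```

I go slightly past the guide for a wrist view with the same geometry, so the camera biases cancel.

Call:
{"api": "arm_command", "payload": {"commands": [0,-50,22,-0.5,100,0,-50,22,-0.5,100,0,-45,22,-0.5,100,0,0,20,0,100,0,0,0,0,100]}}

```text
clock: 3.12
tool_pos: [0.4941, 0.3126, 0.2209]
orientation: [20.2, 89.6, 176.9]
force: [1.0, -0.4, 0.2]
opening: 0.0877
```

```bash
python3 -c "
from mv import *
s=grab('wrist','w4')
plan([.5245,.2475,.1],-23)
u,v=np.array(proj(s,[.5245,.2475,.008]),int);print(u,v)
y0=max(0,v-75);x0=max(0,u-100)
f=s['frame'][y0:y0+150,x0:x0+200];print(x0,y0)
cv2.imwrite('pics/w4c.png',cv2.resize(f,None,fx=4,fy=4,interpolation=cv2.INTER_CUBIC))"
```

```text
jaw ang 156.67 tilt [-7.1e-03  4.0e-04 -1.0e+00] turn -0.33 now-axes mm [120.7  47.5 -53.9] F [ 0.28  0.15 -0.19] M [0.04 0.01 0.03] j6 -74.4 op 0.0874 pos [0.4946 0.3124 0.2209] t 3.17
after-turn mm [120.7  47.8 -53.7]
204 121
104 46
```

View pics/w4c.png

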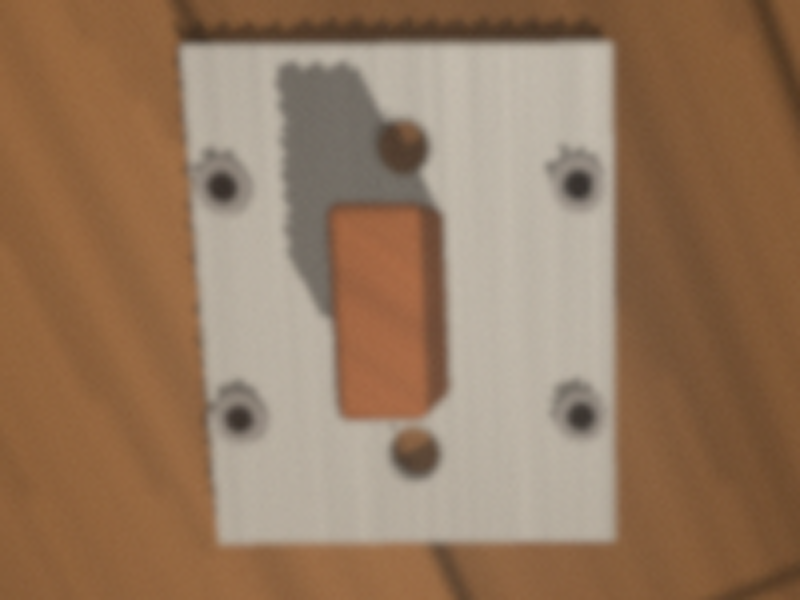

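Clear view: holes at (402,146) and (415,452), plate corners at (181,41), (612,41), (615,542) and (217,544), grip intact between them.

```bash
python3 -c "
from mv import *
s=load('w4')
P=lambda x,y,z: onz(s,104+(x+.5)/4-.5,46+(y+.5)/4-.5,z)
t=np.array([P(402,146,.008),P(415,452,.008)]);d=t[1]-t[0]
C=np.array([P(*q,.008) for q in[(181,41),(612,41),(615,542),(217,544)]])
print('holes',t.round(4),'mid',t.mean(0).round(4),np.linalg.norm(d),np.degrees(np.arctan2(d[1],d[0])))
print('plate',C.mean(0).round(4))
for i in range(4):
  e=C[i]-C[i-1];print(np.linalg.norm(e).round(4),np.degrees(np.arctan2(e[1],e[0])).round(2))
m=C.mean(0)
plan([*((t.mean(0)+C.mean(0))/2)[:2],.08],-22.6)
"
```

```text
holes [[0.5073 0.2111 0.008 ]
 [0.5383 0.2847 0.008 ]] mid [0.5228 0.2479 0.008 ] 0.07981592269714916 67.11349310920106
plate [0.5232 0.2477 0.008 ]
0.1309 -113.32
0.1096 156.76
0.1306 67.07
0.1105 -23.07
jaw ang 156.67 tilt [-7.1e-03  4.0e-04 -1.0e+00] turn -0.73 now-axes mm [140.7  47.7 -52.6] F [ 0.28  0.15 -0.19] M [0.04 0.01 0.03] j6 -74.4 op 0.0874 pos [0.4946 0.3124 0.2209] t 3.17
after-turn mm [140.7  48.4 -52. ]
```

Call:
{"api": "arm_command", "payload": {"commands": [0,24,-27,-0.3,100,30,24,-26,0,100,45,0,0,0,100,45,0,0,0,100,0,0,0,0,100]}}

```text
clock: 3.8
tool_pos: [0.5287, 0.2378, 0.1003]
orientation: [-12.4, 89.8, 144.0]
force: [-0.7, 0.2, 0.6]
opening: 0.0878
```

```bash
python3 -c "
from mv import *
plan([.523,.2478,.018],-23)"
```

```text
jaw ang 156.48 tilt [-0.0032  0.0023 -1.    ] turn -0.52 now-axes mm [82.3 -6.9  8.9] F [-0.74  0.17  0.56] M [-0.03  0.07  0.02] j6 -66.7 op 0.0878 pos [0.5287 0.2378 0.1003] t 3.8
after-turn mm [82.3 -6.9  8.9]
```

Call:
{"api": "arm_command", "payload": {"commands": [20,-7,9,-0.5,100,25,0,0,0,100,20,0,0,0,100,0,0,0,0,100]}}

```text
clock: 4.3
tool_pos: [0.5294, 0.248, 0.0427]
orientation: [-105.6, 89.5, 51.3]
force: [-0.5, 0.1, 0.0]
opening: 0.0875
```

```bash
python3 -c "
from mv import *
plan([.523,.2478,.018],-23)"
```

```text
jaw ang 156.87 tilt [ 0.006   0.0075 -1.    ] turn -0.13 now-axes mm [24.7  2.9  5.9] F [-0.48  0.08  0.02] M [-0.01  0.12 -0.05] j6 -67.3 op 0.0875 pos [0.5294 0.248  0.0427] t 4.3
after-turn mm [24.7  2.9  5.9]
```

Call:
{"api": "arm_command", "payload": {"commands": [0,3,6,0,100,12,0,0,0,100,12,0,0,0,100,0,0,0,0,100]}}

```text
clock: 4.8
tool_pos: [0.5248, 0.2489, 0.0217]
orientation: [-110.8, 89.1, 46.1]
force: [0.6, -0.1, 0.6]
opening: 0.0878
```

```bash
python3 -c "
from mv import *
plan([.523,.2478,.018],-23)
for i in range(2):
  o=get_obs();print(o['tool_pos'],o['orientation'])"
```

```text
jaw ang 156.87 tilt [ 0.011   0.0114 -0.9999] turn -0.13 now-axes mm [3.7 1.7 1.2] F [ 0.61 -0.1   0.56] M [-0.03  0.16 -0.01] j6 -67.7 op 0.0878 pos [0.5248 0.2489 0.0217] t 4.8
after-turn mm [3.7 1.7 1.3]
[0.5247956  0.24887565 0.02171395] [-110.76331224   89.09331344   46.1077838 ]
[0.5247956  0.24887565 0.02171395] [-110.76331224   89.09331344   46.1077838 ]
```

Call:
{"api": "arm_command", "payload": {"commands": [4,1.5,1,0,100,0,0,0,0,40,0,0,0,0,10,0,0,0,0,0,0,0,0,0,0]}}

```text
clock: 5.42
tool_pos: [0.5235, 0.2481, 0.0175]
orientation: [-111.5, 89.1, 45.4]
force: [0.1, -0.5, -0.5]
opening: 0.0529
```

```bash
python3 -c "
from mv import *
plan([.523,.2478,.018],-23)"
```

```text
jaw ang 156.89 tilt [ 0.011   0.0112 -0.9999] turn -0.11 now-axes mm [-0.5  0.4  0.3] F [ 0.1  -0.47 -0.52] M [-0.01  0.1  -0.01] j6 -67.8 op 0.0529 pos [0.5235 0.2481 0.0175] t 5.42
after-turn mm [-0.5  0.4  0.3]
```

Call:
{"api": "arm_command", "payload": {"commands": [0,0,0,0,0,0,0,0,0,0,0,0,0,0,0,0,0,0,0,0,0,0,0,0,0]}}

```text
clock: 6.05
tool_pos: [0.5235, 0.2482, 0.0179]
orientation: [-111.3, 89.1, 45.6]
force: [0.7, 0.1, 1.2]
opening: 0.0218
```

```bash
python3 -c "
from mv import *
plan([.523,.2478,.018],-23)"
```

```text
jaw ang 156.89 tilt [ 0.0113  0.0116 -0.9999] turn -0.11 now-axes mm [-0.1  0.6  0.3] F [0.71 0.12 1.22] M [0.06 0.3  0.05] j6 -67.8 op 0.0218 pos [0.5235 0.2482 0.0179] t 6.05
after-turn mm [-0.1  0.6  0.3]
```

Gripped at 21.8 mm. Lift.

Call:
{"api": "arm_command", "payload": {"commands": [-20,0,0,0,0,-45,0,0,0,0,-50,0,0,0,0,-50,0,0,-0.8,0,0,0,0,0,0]}}

```text
clock: 6.68
tool_pos: [0.5188, 0.2442, 0.1827]
orientation: [-92.5, 89.6, 65.1]
force: [0.8, 0.2, -4.8]
opening: 0.0217
```

```bash
python3 -c "
from mv import *
ex=np.array([np.cos(np.radians(-22.2)),np.sin(np.radians(-22.2)),0]);ey=np.array([-ex[1],ex[0],0])
T=np.array([.5412,-.224,.0])-25e-3*ex+.5e-3*ey+[0,0,.18];print(T)
plan(T,-22.3)
a=load('a');print('glue',onz(a,306,273,0))
s=grab('side','s5')
"
```

```text
[ 0.51824216 -0.21409105  0.18      ]
jaw ang 157.6 tilt [ 0.0027  0.0059 -1.    ] turn -0.1 now-axes mm [   0.   423.9 -174.1] F [ 0.78  0.19 -4.83] M [ 0.11  0.   -0.04] j6 -67.0 op 0.0217 pos [0.5188 0.2442 0.1827] t 6.67
after-turn mm [   0.   424.2 -173.4]
glue [0.79303294 0.02623593 0.        ]
```

Call:
{"api": "arm_command", "payload": {"commands": [0,45,-18.5,0,0,0,45,-18.5,0,0,0,45,-18.5,0,0,0,45,-18.5,0,0,0,45,-18.5,0,0]}}

```text
clock: 7.35
tool_pos: [0.5097, -0.0058, 0.1675]
orientation: [28.2, 88.9, -174.1]
force: [1.2, 0.3, -4.5]
opening: 0.0218
```

Call:
{"api": "arm_command", "payload": {"commands": [0,45,-18.5,0,0,0,45,-18.5,0,0,0,40,-17,0,0,0,20,-10,0,0,0,0,0,0,0]}}

```text
clock: 7.98
tool_pos: [0.5025, -0.1766, 0.1551]
orientation: [23.0, 87.7, -179.7]
force: [0.0, 0.3, -4.3]
opening: 0.0219
```

```bash
cat >> mv.py <<'E'
ex=np.array([np.cos(np.radians(-22.2)),np.sin(np.radians(-22.2)),0]);ey=np.array([-ex[1],ex[0],0])
S=np.array([.5412,-.224,0])
def jig():  # TCP (guide centre) relative to studs' middle, in jig axes
    p=get_obs()['tool_pos']-.5e-3*ey-S; print('guide rel studs mm: x %.1f y %.1f under z %.1f'%(p@ex*1e3,p@ey*1e3,p[2]*1e3-17.9))
E
python3 -c "
from mv import *
jig();plan(S-25e-3*ex+.5e-3*ey+[0,0,.10],-22.3)
"
```

```text
guide rel studs mm: x -53.7 y 28.8 under z 137.2
jaw ang 157.26 tilt [-4.020e-02 -2.000e-04 -9.992e-01] turn -0.44 now-axes mm [ 54.4  27.7 -31. ] F [ 0.02  0.34 -4.31] M [ 0.09 -0.1   0.02] j6 -24.4 op 0.0219 pos [ 0.5025 -0.1766  0.1551] t 7.97
after-turn mm [ 54.4  27.9 -30.8]
```

The tool tilt has drifted to 2.3°. I'll see how descending changes it before contact.

Call:
{"api": "arm_command", "payload": {"commands": [15,14,-15,-0.4,0,15,14,-15,0,0,0,0,0,0,0]}}

```text
clock: 8.35
tool_pos: [0.5152, -0.2128, 0.1183]
orientation: [19.7, 87.2, 177.3]
force: [-1.0, -0.4, -3.9]
opening: 0.0223
```

```bash
python3 -c "
from mv import *
jig();plan(S-25e-3*ex+.5e-3*ey+[0,0,.10],-22.3)
print(get_obs()['joint_pos'])"
```

```text
guide rel studs mm: x -28.3 y 0.0 under z 100.4
jaw ang 157.6 tilt [-0.0485  0.0023 -0.9988] turn -0.1 now-axes mm [18.1 -0.3 -4.1] F [-1.04 -0.38 -3.87] M [ 0.03 -0.11 -0.03] j6 -20.0 op 0.0223 pos [ 0.5152 -0.2128  0.1183] t 8.35
after-turn mm [18.1 -0.3 -4.1]
[-2.33167892e+00  1.66000340e+01 -2.04566990e+01 -1.98779042e-02
 -5.57251964e+01 -2.00327206e+01]
```

Call:
{"api": "arm_command", "payload": {"commands": [0,0,0,0,0,0,0,0,0,0]}}

```text
clock: 8.6
tool_pos: [0.5142, -0.2114, 0.1171]
orientation: [19.1, 87.1, 176.8]
force: [-0.2, 0.4, -3.5]
opening: 0.0218
```

```bash
python3 -c "
from mv import *
jig();plan(S-25e-3*ex+.5e-3*ey+[0,0,.10],-22.3)
print(get_obs()['joint_pos'])"
```

```text
guide rel studs mm: x -29.8 y 0.9 under z 99.2
jaw ang 157.63 tilt [-0.0511  0.0029 -0.9987] turn -0.07 now-axes mm [16.9  0.6 -5.6] F [-0.22  0.37 -3.48] M [-0.02 -0.2   0.01] j6 -20.1 op 0.0218 pos [ 0.5142 -0.2114  0.1171] t 8.6
after-turn mm [16.9  0.6 -5.6]
[ -2.20796795  16.63204661 -20.58192341  -0.06140313 -55.7189119
 -20.10257643]
```

The tilt creeps by about 0.0013 rad per row. Each row starts from the measured pose, so payload sag adds up; contact with the studs should undo it. I keep the rows few and descend.

Call:
{"api": "arm_command", "payload": {"commands": [14,1,-6,0,0,12,1,0,0,0]}}

```text
clock: 8.85
tool_pos: [0.519, -0.2149, 0.0909]
orientation: [19.1, 87.3, 176.8]
force: [-0.3, -0.5, -4.1]
opening: 0.0218
```

```bash
python3 -c "
from mv import *
jig();plan(S-25e-3*ex+.5e-3*ey+[0,0,.084],-22.3)"
```

```text
guide rel studs mm: x -24.0 y -0.5 under z 73.0
jaw ang 157.7 tilt [-0.0477  0.0026 -0.9989] turn 0.0 now-axes mm [ 6.9 -0.6  0.7] F [-0.27 -0.48 -4.13] M [-0.03 -0.07  0.03] j6 -19.7 op 0.0218 pos [ 0.519  -0.2149  0.0909] t 8.85
after-turn mm [ 6.9 -0.6  0.7]
```

Call:
{"api": "arm_command", "payload": {"commands": [2,0,0,0,0,1,0,0,0,0]}}

```text
clock: 9.1
tool_pos: [0.5178, -0.2148, 0.0862]
orientation: [19.0, 87.1, 176.7]
force: [-0.1, 1.1, -1.2]
opening: 0.0218
```

Call:
{"api": "arm_command", "payload": {"commands": [1,0,0,0,0]}}

```text
clock: 9.22
tool_pos: [0.518, -0.215, 0.086]
orientation: [19.4, 87.1, 177.2]
force: [-4.6, 1.7, 7.0]
opening: 0.0218
```

Call:
{"api": "arm_command", "payload": {"commands": [1,0,0,0,0]}}

```text
clock: 9.35
tool_pos: [0.518, -0.2151, 0.086]
orientation: [19.7, 87.2, 177.4]
force: [-4.3, 1.2, 5.1]
opening: 0.0221
```

```bash
python3 -c "
from mv import *
jig();plan(S-25e-3*ex+.5e-3*ey+[0,0,.084],-22.3)"
```

```text
guide rel studs mm: x -24.9 y -1.0 under z 68.1
jaw ang 157.74 tilt [-0.0492  0.0022 -0.9988] turn 0.04 now-axes mm [ 1.9 -1.1  0. ] F [-4.28  1.2   5.13] M [1.03 1.28 0.14] j6 -19.7 op 0.0221 pos [ 0.518  -0.2151  0.086 ] t 9.35
after-turn mm [ 1.9 -1.1  0. ]
```

Contact on the tips (about 9 N including weight). I hold lightly so the guide settles onto both tips, and watch the tilt.

Call:
{"api": "arm_command", "payload": {"commands": [0.5,0,0,0,0,0.5,0,0,0,0,0.5,0,0,0,0,0.5,0,0,0,0]}}

```text
clock: 9.85
tool_pos: [0.5182, -0.2152, 0.0859]
orientation: [20.1, 87.3, 177.9]
force: [-4.6, 2.3, 6.6]
opening: 0.0215
```

```bash
python3 -c "
from mv import *
jig();plan(S-25e-3*ex+.5e-3*ey+[0,0,.084],-22.3)"
```

```text
guide rel studs mm: x -24.6 y -1.1 under z 68.0
jaw ang 157.77 tilt [-0.0472  0.0018 -0.9989] turn 0.07 now-axes mm [ 1.9 -1.1  0.3] F [-4.61  2.3   6.59] M [1.15 1.24 0.19] j6 -19.7 op 0.0215 pos [ 0.5182 -0.2152  0.0859] t 9.85
after-turn mm [ 1.9 -1.1  0.3]
```

```bash
python3 -c "
from h import *
a=grab('scene','a7');b=grab('side','b7')
def crop(s,p,w,h,k):
  u,v=np.array(proj(s,p),int);print(u,v);return cv2.resize(s['frame'][v-h:v+h,u-w:u+w],None,fx=k,fy=k,interpolation=cv2.INTER_CUBIC)
p=[.53,-.22,.07]
cv2.imwrite('pics/c7.png',np.hstack([crop(a,p,50,60,4),crop(b,p,50,60,4)]))"
```

```text
184 218
258 157
```

View pics/c7.png

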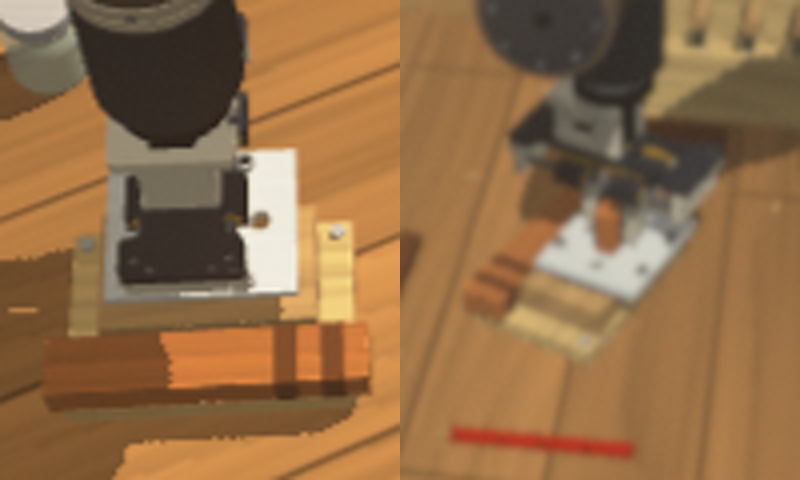

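The guide rests on the tips, with its holes to the -x side. The scene crop shows the +y hole at (260,220). I check its y alignment with the stud in the same camera.

```bash
python3 -c "
from mv import *
a=load('a');a7=load('a7')
h=onz(a7,134+260/4,158+220/4,.0745)
for n,s in(('h',a7),):
  g=s['frame'][205:222,190:210].sum(2);print(g)
st=onz(a,123-130+622/3,186+101/3,.066)
print(a['frame'][212:234,192:208].sum(2))
print((h-st)@ex*1e3,(h-st)@ey*1e3)
jig()"
```

```text
[[151 150 149 146 150 141 622 697 695 695 695 693 692 692 691 693 693 649
  476 368]
 [153 150 148 144 150 140 619 697 695 694 693 693 691 693 692 691 692 649
  472 371]
 [147 144 148 150 151 139 619 696 697 697 693 693 693 693 691 691 692 648
  477 376]
 [143 150 148 147 146 140 624 696 698 697 695 694 693 692 692 692 693 649
  477 373]
 [140 146 151 149 143 139 620 695 693 693 692 692 691 691 691 692 692 658
  522 438]
 [145 150 148 150 148 138 620 661 627 605 638 684 695 694 695 695 695 668
  550 482]
 [168 191 173 147 137 137 581 541 401 369 411 644 694 694 694 694 691 669
  564 505]
 [192 204 213 222 184 146 441 399 314 310 314 534 674 697 696 697 696 671
  563 501]
 [186 211 205 217 180 145 407 365 302 301 302 537 674 693 693 693 693 669
  559 498]
 [179 211 197 274 368 388 474 382 303 309 397 638 694 695 695 698 696 671
  565 504]
 [183 213 194 519 656 677 677 622 589 578 649 685 692 693 693 693 691 667
  559 499]
 [150 165 165 303 636 693 694 689 685 688 692 694 696 697 696 696 696 672
  556 489]
 [150 151 151 166 415 660 701 702 703 703 703 703 703 702 700 700 699 677
  559 
[... 1206 characters left out ...]
5 451 453]
 [456 457 458 459 458 353 271 273 264 295 294 379 436 445 444 444]
 [459 455 358 302 304 260 247 251 253 285 295 375 430 436 441 436]
 [457 457 343 273 271 247 232 246 253 271 252 365 428 435 437 431]
 [454 359 278 269 268 230 216 243 253 263 277 362 414 423 423 419]
 [436 423 318 261 259 279 226 232 251 253 261 341 391 403 405 406]
 [416 416 398 390 392 361 246 210 204 183 219 346 413 428 432 435]
 [413 413 410 412 412 396 317 326 339 321 342 418 446 450 451 448]
 [417 423 434 438 437 438 430 435 437 438 441 447 450 452 451 453]
 [449 456 463 464 468 467 470 467 465 464 467 466 464 463 462 460]]
-16.51094437962583 -2.937414273060101
guide rel studs mm: x -24.7 y -1.1 under z 68.0
```

```bash
python3 -c "
from mv import *
a=load('a');a7=load('a7')
h=onz(a7,198.8,212.6,.0745);st=onz(a,199.2,222.4,.066)
print(h,st,(h-st)@ex*1e3,(h-st)@ey*1e3)
# +y hole in the wrist-derived frame: guide centre+40 ey
h0=onz(load('a'),280+180/3,134+107/3,.008);print('hole on bench scene',h0,'wrist [.5383 .2847]')
"
```

```text
[ 0.53282458 -0.17703434  0.0745    ] [ 0.55723254 -0.18657284  0.066     ] -26.202649744195508 -0.39090465188117846
hole on bench scene [0.54132625 0.28530799 0.008     ] wrist [.5383 .2847]
```

Both cameras put the guide at about x = -25 mm and y = -0.5 to -1 mm from the studs. Sliding towards +x (tool -z) under light contact.

Call:
{"api": "arm_command", "payload": {"commands": [0.4,-0.2,-2,0,0,0.4,-0.2,-2,0,0,0.4,0,-2,0,0,0.4,0,-2,0,0]}}

```text
clock: 10.45
tool_pos: [0.5254, -0.218, 0.0855]
orientation: [20.4, 87.3, 178.3]
force: [-3.8, 2.8, 6.7]
opening: 0.0218
```

```bash
python3 -c "
from mv import *
jig();plan(S+.5e-3*ey+[0,0,.084],-22.3)"
```

```text
guide rel studs mm: x -16.9 y -0.9 under z 67.6
jaw ang 157.82 tilt [-0.0472  0.0014 -0.9989] turn 0.12 now-axes mm [  0.8  -0.9 -17. ] F [-3.8   2.77  6.75] M [1.1  1.28 0.13] j6 -19.4 op 0.0218 pos [ 0.5254 -0.218   0.0855] t 10.45
after-turn mm [  0.8  -0.9 -17. ]
```

Call:
{"api": "arm_command", "payload": {"commands": [0.2,-0.2,-2,0,0,0.2,-0.2,-2,0,0,0.2,0,-2,0,0,0.3,0,-2,0,0]}}

```text
clock: 10.95
tool_pos: [0.5327, -0.2208, 0.0851]
orientation: [20.7, 87.2, 178.5]
force: [-5.5, 1.0, 6.8]
opening: 0.0217
```

```bash
python3 -c "
from mv import *
jig();plan(S+.5e-3*ey+[0,0,.084],-22.3)"
```

```text
guide rel studs mm: x -9.1 y -0.7 under z 67.2
jaw ang 157.85 tilt [-0.048   0.0012 -0.9988] turn 0.15 now-axes mm [ 0.7 -0.7 -9.1] F [-5.47  1.02  6.82] M [1.09 1.71 0.19] j6 -19.2 op 0.0217 pos [ 0.5327 -0.2208  0.0851] t 10.95
after-turn mm [ 0.7 -0.7 -9.1]
```

Call:
{"api": "arm_command", "payload": {"commands": [0.2,0,-1.5,0,0,0.2,0,-1.5,0,0,0.2,0,-1.5,0,0]}}

```text
clock: 11.32
tool_pos: [0.5358, -0.2223, 0.0849]
orientation: [20.3, 87.1, 178.2]
force: [-4.8, 2.0, 7.0]
opening: 0.022
```

Call:
{"api": "arm_command", "payload": {"commands": [0.3,0,-1.2,0,0,0.3,0,-1.2,0,0]}}

```text
clock: 11.58
tool_pos: [0.5371, -0.2232, 0.0845]
orientation: [20.2, 87.0, 178.1]
force: [-5.5, 2.1, 7.4]
opening: 0.022
```

```bash
python3 -c "
from mv import *
jig();plan(S+.5e-3*ey+[0,0,.084],-22.3)"
```

```text
guide rel studs mm: x -4.1 y -1.3 under z 66.6
jaw ang 157.88 tilt [-0.0523  0.0017 -0.9986] turn 0.18 now-axes mm [ 0.3 -1.3 -4.1] F [-5.48  2.06  7.41] M [1.2  1.84 0.2 ] j6 -18.9 op 0.022 pos [ 0.5371 -0.2232  0.0845] t 11.57
after-turn mm [ 0.3 -1.3 -4.1]
```

Call:
{"api": "arm_command", "payload": {"commands": [0.3,-0.6,-1.5,0,0,0.3,-0.5,-1.5,0,0]}}

```text
clock: 11.82
tool_pos: [0.5388, -0.2236, 0.0844]
orientation: [20.6, 86.8, 178.6]
force: [-7.1, 0.9, 8.2]
opening: 0.0218
```

```bash
python3 -c "
from mv import *
jig();plan(S+.5e-3*ey+[0,0,.084],-22.3)"
```

```text
guide rel studs mm: x -2.4 y -1.0 under z 66.5
jaw ang 157.9 tilt [-0.0553  0.0014 -0.9985] turn 0.2 now-axes mm [ 0.3 -1.  -2.4] F [-7.05  0.92  8.19] M [1.14 2.33 0.24] j6 -18.9 op 0.0218 pos [ 0.5388 -0.2236  0.0844] t 11.82
after-turn mm [ 0.3 -1.  -2.4]
```

Call:
{"api": "arm_command", "payload": {"commands": [0.3,-0.4,-1.5,0,0,0.3,-0.2,-1.5,0,0]}}

```text
clock: 12.08
tool_pos: [0.5405, -0.2242, 0.0842]
orientation: [20.6, 86.7, 178.6]
force: [-5.8, 2.5, 6.9]
opening: 0.0223
```

```bash
python3 -c "
from mv import *
jig();plan(S+.5e-3*ey+[0,0,.084],-22.3)"
```

```text
guide rel studs mm: x -0.6 y -1.0 under z 66.3
jaw ang 157.92 tilt [-0.0578  0.0014 -0.9983] turn 0.22 now-axes mm [ 0.2 -1.  -0.6] F [-5.81  2.49  6.94] M [1.34 2.01 0.21] j6 -18.8 op 0.0223 pos [ 0.5405 -0.2242  0.0842] t 12.07
after-turn mm [ 0.2 -1.  -0.6]
```

Call:
{"api": "arm_command", "payload": {"commands": [0.4,-0.6,-1.3,0,0,0.4,-0.3,-1.2,0,0]}}

```text
clock: 12.32
tool_pos: [0.5427, -0.2245, 0.0829]
orientation: [20.6, 86.6, 178.5]
force: [-0.3, 0.9, -3.4]
opening: 0.0216
```

```bash
python3 -c "
from mv import *
jig();plan(S+.5e-3*ey+[0,0,.084],-22.3)"
```

```text
guide rel studs mm: x 1.6 y -0.4 under z 65.0
jaw ang 157.9 tilt [-0.0589  0.0015 -0.9983] turn 0.2 now-axes mm [-1.  -0.4  1.6] F [-0.27  0.9  -3.43] M [ 0.02 -0.25 -0.  ] j6 -18.8 op 0.0216 pos [ 0.5427 -0.2245  0.0829] t 12.32
after-turn mm [-1.  -0.4  1.6]
```

Call:
{"api": "arm_command", "payload": {"commands": [0.4,-0.4,-1.3,0,0,0.4,0,-1.2,0,0]}}

```text
clock: 12.58
tool_pos: [0.5448, -0.2248, 0.0805]
orientation: [20.1, 86.5, 178.0]
force: [-3.0, 1.2, -2.2]
opening: 0.0219
```

```bash
python3 -c "
from mv import *
jig();plan(S+.5e-3*ey+[0,0,.084],-22.3)"
```

```text
guide rel studs mm: x 3.6 y 0.1 under z 62.6
jaw ang 157.87 tilt [-0.0606  0.0022 -0.9982] turn 0.17 now-axes mm [-3.3  0.2  3.8] F [-2.96  1.2  -2.17] M [ 0.58  1.   -0.01] j6 -18.8 op 0.0219 pos [ 0.5448 -0.2248  0.0805] t 12.57
after-turn mm [-3.3  0.2  3.8]
```

It dropped: the tip force vanished at x ≈ +1.6 mm, and it sank 3.7 mm before meeting a light side wall. I back off the side slightly and descend gently.

Call:
{"api": "arm_command", "payload": {"commands": [0.5,0,0.8,0,0,1,0,0,0,0]}}

```text
clock: 12.82
tool_pos: [0.5441, -0.2245, 0.0784]
orientation: [20.0, 86.5, 177.9]
force: [-0.1, -0.5, -5.1]
opening: 0.0218
```

```bash
python3 -c "
from mv import *
jig();plan(S+.5e-3*ey+[0,0,.084],-22.3)"
```

```text
guide rel studs mm: x 2.9 y 0.1 under z 60.5
jaw ang 157.86 tilt [-0.0606  0.0022 -0.9982] turn 0.16 now-axes mm [-5.5  0.3  3.2] F [-0.11 -0.53 -5.07] M [ 0.02 -0.24 -0.1 ] j6 -18.8 op 0.0218 pos [ 0.5441 -0.2245  0.0784] t 12.82
after-turn mm [-5.5  0.3  3.2]
```

Call:
{"api": "arm_command", "payload": {"commands": [1,0,-0.1,0,0,1,0,-0.1,0,0,1,0,-0.1,0,0]}}

```text
clock: 13.2
tool_pos: [0.5443, -0.2246, 0.0752]
orientation: [20.1, 86.5, 178.0]
force: [-0.4, 0.3, -3.5]
opening: 0.0221
```

```bash
python3 -c "
from mv import *
jig();plan(S+.5e-3*ey+[0,0,.084],-22.3)"
```

```text
guide rel studs mm: x 3.1 y 0.1 under z 57.3
jaw ang 157.87 tilt [-0.0603  0.0021 -0.9982] turn 0.17 now-axes mm [-8.6  0.3  3.6] F [-0.45  0.33 -3.47] M [ 0.1   0.01 -0.04] j6 -18.8 op 0.0221 pos [ 0.5443 -0.2246  0.0752] t 13.2
after-turn mm [-8.6  0.3  3.6]
```

Call:
{"api": "arm_command", "payload": {"commands": [1,0,-0.1,0,0,1,0,-0.1,0,0]}}

```text
clock: 13.45
tool_pos: [0.5443, -0.2246, 0.073]
orientation: [20.0, 86.5, 177.9]
force: [-0.2, 0.5, -4.4]
opening: 0.0217
```

Call:
{"api": "arm_command", "payload": {"commands": [0.8,0,-0.1,0,0,0.8,0,0,0,0]}}

```text
clock: 13.7
tool_pos: [0.5443, -0.2247, 0.0713]
orientation: [20.0, 86.5, 177.9]
force: [-1.0, 0.2, -4.1]
opening: 0.0218
```

```bash
python3 -c "
from mv import *
jig();plan(S+.5e-3*ey+[0,0,.084],-22.3)"
```

```text
guide rel studs mm: x 3.1 y 0.0 under z 53.4
jaw ang 157.86 tilt [-0.0605  0.0022 -0.9982] turn 0.16 now-axes mm [-12.5   0.3   3.8] F [-0.97  0.19 -4.13] M [ 0.04 -0.08  0.01] j6 -18.8 op 0.0218 pos [ 0.5443 -0.2247  0.0713] t 13.7
after-turn mm [-12.5   0.3   3.8]
```

Call:
{"api": "arm_command", "payload": {"commands": [0.8,0,0,0,0,0.8,0,0,0,0]}}

```text
clock: 13.95
tool_pos: [0.5443, -0.2247, 0.0696]
orientation: [20.0, 86.5, 177.9]
force: [-0.2, 0.2, -5.3]
opening: 0.0221
```

Call:
{"api": "arm_command", "payload": {"commands": [0.6,0,0,0,0,0.6,0,0,0,0]}}

```text
clock: 14.2
tool_pos: [0.5442, -0.2248, 0.0686]
orientation: [20.2, 86.5, 178.1]
force: [-1.8, 0.7, 0.0]
opening: 0.0217
```

```bash
python3 -c "
from mv import *
jig();plan(S+.5e-3*ey+[0,0,.084],-22.3)"
```

```text
guide rel studs mm: x 3.1 y -0.1 under z 50.7
jaw ang 157.87 tilt [-0.0602  0.002  -0.9982] turn 0.17 now-axes mm [-15.2   0.2   4. ] F [-1.81  0.72  0.05] M [0.38 0.41 0.02] j6 -18.8 op 0.0217 pos [ 0.5442 -0.2248  0.0686] t 14.2
after-turn mm [-15.2   0.2   4. ]
```

Edge contact at about 4 N. I press lightly and let it level.

Call:
{"api": "arm_command", "payload": {"commands": [0.6,0,0,0,0,0.6,0,0,0,0,0.6,0,0,0,0]}}

```text
clock: 14.58
tool_pos: [0.5442, -0.2249, 0.0684]
orientation: [20.5, 86.6, 178.4]
force: [-4.2, 1.6, 4.8]
opening: 0.0218
```

```bash
python3 -c "
from mv import *
jig();plan(S+.5e-3*ey+[0,0,.084],-22.3)"
```

```text
guide rel studs mm: x 3.1 y -0.2 under z 50.5
jaw ang 157.89 tilt [-0.0593  0.0017 -0.9982] turn 0.19 now-axes mm [-15.4   0.1   4. ] F [-4.24  1.6   4.8 ] M [0.83 1.14 0.04] j6 -18.8 op 0.0218 pos [ 0.5442 -0.2249  0.0684] t 14.57
after-turn mm [-15.4   0.1   4. ]
```

Call:
{"api": "arm_command", "payload": {"commands": [0.6,0,0,0,0,0.6,0,0,0,0,0.6,0,0,0,0]}}

```text
clock: 14.95
tool_pos: [0.544, -0.2253, 0.0676]
orientation: [21.2, 86.6, 179.1]
force: [-4.9, 1.1, 7.3]
opening: 0.0223
```

```bash
python3 -c "
from mv import *
jig();plan(S+.5e-3*ey+[0,0,.084],-22.3)"
```

```text
guide rel studs mm: x 3.1 y -0.7 under z 49.7
jaw ang 157.93 tilt [-5.890e-02  9.000e-04 -9.983e-01] turn 0.23 now-axes mm [-16.2  -0.3   4. ] F [-4.91  1.07  7.29] M [0.88 1.31 0.08] j6 -18.8 op 0.0223 pos [ 0.544  -0.2253  0.0676] t 14.95
after-turn mm [-16.2  -0.3   4. ]
```

Call:
{"api": "arm_command", "payload": {"commands": [0.5,0,0.5,0,0,0.5,0,0.4,0,0,0.5,0,0.2,0,0,0.5,0,0,0,0]}}

```text
clock: 15.45
tool_pos: [0.544, -0.2254, 0.0675]
orientation: [22.2, 86.8, -179.8]
force: [-4.4, 2.5, 7.5]
opening: 0.0217
```

```bash
python3 -c "
from mv import *
jig();plan(S+.5e-3*ey+[0,0,.084],-22.3)"
```

```text
guide rel studs mm: x 3.1 y -0.7 under z 49.6
jaw ang 157.97 tilt [-5.610e-02 -2.000e-04 -9.984e-01] turn 0.27 now-axes mm [-16.4  -0.4   3.9] F [-4.36  2.51  7.48] M [ 1.18  1.45 -0.02] j6 -18.8 op 0.0217 pos [ 0.544  -0.2254  0.0675] t 15.45
after-turn mm [-16.4  -0.4   3.9]
```

Call:
{"api": "arm_command", "payload": {"commands": [0.5,0,0.2,0,0,0.5,0,0.2,0,0,0.5,0,0.2,0,0,0.5,0,0.2,0,0]}}

```text
clock: 15.95
tool_pos: [0.5439, -0.2253, 0.0674]
orientation: [23.1, 86.9, -178.9]
force: [-3.7, 1.4, 7.0]
opening: 0.0219
```

```bash
python3 -c "
from mv import *
jig();plan(S+.5e-3*ey+[0,0,.084],-22.3)
a=grab('scene','a8');b=grab('side','b8')
def crop(s,p,w,h,k):
  u,v=np.array(proj(s,p),int);print(u,v);return cv2.resize(s['frame'][v-h:v+h,u-w:u+w],None,fx=k,fy=k,interpolation=cv2.INTER_CUBIC)
p=[.55,-.20,.05]
cv2.imwrite('pics/c8.png',np.hstack([crop(a,p,40,45,5),crop(b,p,40,45,5)]))"
```

```text
guide rel studs mm: x 3.0 y -0.7 under z 49.5
jaw ang 158.01 tilt [-0.0537 -0.001  -0.9986] turn 0.31 now-axes mm [-16.5  -0.4   3.8] F [-3.66  1.41  7.01] M [0.89 1.12 0.02] j6 -18.8 op 0.0219 pos [ 0.5439 -0.2253  0.0674] t 15.95
after-turn mm [-16.5  -0.3   3.8]
194 224
252 163
```

View pics/c8.png

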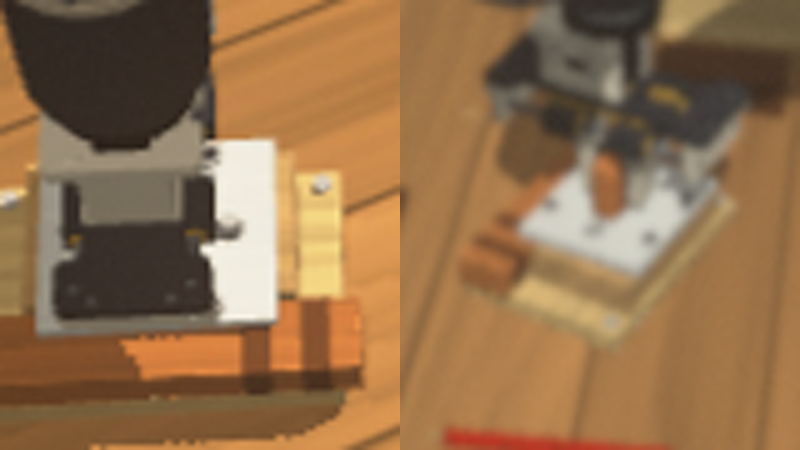

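The +y stud now shows through its hole (crop (230,228)), and the guide is within a few mm of flush, still slightly tilted. The tilt is relaxing, so I continue gently and ease the side force.

Call:
{"api": "arm_command", "payload": {"commands": [0.5,0,0.8,0,0,0.5,0,0.8,0,0,0.5,0,0.8,0,0,0.5,0,0.8,0,0,0.5,0,0.8,0,0]}}

```text
clock: 16.68
tool_pos: [0.5438, -0.2253, 0.0671]
orientation: [26.5, 87.4, -175.4]
force: [-0.6, -1.1, 5.3]
opening: 0.0222
```

```bash
python3 -c "
from mv import *
jig();plan(S+.5e-3*ey+[0,0,.084],-22.3)"
```

```text
guide rel studs mm: x 2.9 y -0.7 under z 49.2
jaw ang 158.06 tilt [-0.0461 -0.0037 -0.9989] turn 0.36 now-axes mm [-16.7  -0.4   3.5] F [-0.57 -1.11  5.34] M [-0.14  0.07 -0.09] j6 -19.0 op 0.0222 pos [ 0.5438 -0.2253  0.0671] t 16.68
after-turn mm [-16.7  -0.3   3.5]
```

Call:
{"api": "arm_command", "payload": {"commands": [0.5,0,0.8,0,0,0.5,0,0.8,0,0,0.5,0,0.8,0,0,0.5,0,0.8,0,0,0.5,0,0.8,0,0]}}

```text
clock: 17.3
tool_pos: [0.5436, -0.2252, 0.0668]
orientation: [31.2, 87.8, -170.7]
force: [-2.0, -1.3, 6.1]
opening: 0.0222
```

```bash
python3 -c "
from mv import *
jig();plan(S+.5e-3*ey+[0,0,.084],-22.3)"
```

```text
guide rel studs mm: x 2.7 y -0.7 under z 48.9
jaw ang 158.09 tilt [-0.0385 -0.0063 -0.9992] turn 0.39 now-axes mm [-17.1  -0.4   3.3] F [-1.96 -1.27  6.08] M [-0.15  0.04 -0.05] j6 -19.2 op 0.0222 pos [ 0.5436 -0.2252  0.0668] t 17.3
after-turn mm [-17.1  -0.4   3.3]
```

Call:
{"api": "arm_command", "payload": {"commands": [0.5,0.2,0.8,0.1,0,0.5,0.2,0.8,0,0,0.5,0.2,0.8,0.1,0,0.5,0.2,0.8,0,0,0.5,0.2,0.8,0,0]}}

```text
clock: 17.92
tool_pos: [0.5435, -0.2252, 0.0665]
orientation: [36.9, 88.2, -165.1]
force: [-1.7, 0.3, 5.0]
opening: 0.0219
```

Call:
{"api": "arm_command", "payload": {"commands": [0.5,0.2,0.8,0,0,0.5,0.2,0.8,0,0,0.5,0.2,0.8,0,0,0.5,0.2,0.8,0,0,0.5,0.2,0.8,0,0]}}

```text
clock: 18.55
tool_pos: [0.5433, -0.2251, 0.0662]
orientation: [46.0, 88.6, -155.9]
force: [-0.7, 0.4, 5.0]
opening: 0.0219
```

```bash
python3 -c "
from mv import *
jig();plan(S+.5e-3*ey+[0,0,.084],-22.3)"
```

```text
guide rel studs mm: x 2.4 y -0.7 under z 48.3
jaw ang 158.07 tilt [-0.0223 -0.01   -0.9997] turn 0.37 now-axes mm [-17.8  -0.4   2.7] F [-0.73  0.36  4.97] M [ 0.11  0.14 -0.08] j6 -19.5 op 0.0219 pos [ 0.5433 -0.2251  0.0662] t 18.55
after-turn mm [-17.8  -0.4   2.7]
```

Call:
{"api": "arm_command", "payload": {"commands": [0.5,0.3,0.8,0,0,0.5,0.3,0.8,0,0,0.5,0.3,0.8,0,0,0.5,0.3,0.8,0,0,0.5,0.3,0.8,0,0]}}

```text
clock: 19.18
tool_pos: [0.5432, -0.225, 0.0659]
orientation: [61.0, 89.0, -140.8]
force: [-0.8, 0.5, 5.8]
opening: 0.0215
```

```bash
python3 -c "
from mv import *
jig();plan(S+.5e-3*ey+[0,0,.084],-22.3)"
```

```text
guide rel studs mm: x 2.3 y -0.7 under z 48.0
jaw ang 158.14 tilt [-0.0141 -0.0115 -0.9998] turn 0.44 now-axes mm [-18.1  -0.4   2.4] F [-0.75  0.52  5.76] M [ 0.13  0.14 -0.17] j6 -19.5 op 0.0215 pos [ 0.5432 -0.225   0.0659] t 19.18
after-turn mm [-18.1  -0.4   2.4]
```

Call:
{"api": "arm_command", "payload": {"commands": [0.5,0.5,0.8,0.2,0,0.5,0.5,0.8,0.1,0,0.5,0.5,0.8,0,0,0.5,0.5,0.8,0,0,0.5,0.5,0.8,0,0]}}

```text
clock: 19.8
tool_pos: [0.5431, -0.225, 0.0657]
orientation: [86.9, 89.2, -115.0]
force: [-0.2, 2.0, 5.3]
opening: 0.0216
```

```bash
python3 -c "
from mv import *
jig();plan(S+.5e-3*ey+[0,0,.084],-22.3)"
```

```text
guide rel studs mm: x 2.1 y -0.7 under z 47.8
jaw ang 158.03 tilt [-0.006  -0.0128 -0.9999] turn 0.33 now-axes mm [-18.3  -0.4   2.1] F [-0.17  1.96  5.31] M [ 0.51  0.26 -0.09] j6 -19.7 op 0.0216 pos [ 0.5431 -0.225   0.0657] t 19.8
after-turn mm [-18.3  -0.4   2.1]
```

Call:
{"api": "arm_command", "payload": {"commands": [0.5,0.8,0.8,0,0,0.5,0.8,0.8,0,0,0.5,0.8,0.8,0,0,0.5,0.8,0.8,0,0,0.5,0.8,0.8,0,0]}}

```text
clock: 20.42
tool_pos: [0.5431, -0.225, 0.0658]
orientation: [122.0, 89.3, -79.8]
force: [0.4, 3.9, 7.7]
opening: 0.0218
```

```bash
python3 -c "
from mv import *
jig();plan(S+.5e-3*ey+[0,0,.084],-22.3)"
```

```text
guide rel studs mm: x 2.2 y -0.7 under z 47.9
jaw ang 158.19 tilt [ 0.0023 -0.0128 -0.9999] turn 0.49 now-axes mm [-18.2  -0.5   2. ] F [0.37 3.91 7.7 ] M [ 1.49  0.59 -0.17] j6 -19.5 op 0.0218 pos [ 0.5431 -0.225   0.0658] t 20.43
after-turn mm [-18.2  -0.5   2. ]
```

z has levelled off at 47.9 mm (flush is 48). I unload, then open.

Call:
{"api": "arm_command", "payload": {"commands": [0.3,0,0.2,0,0,0.1,0,0,0,0,0,0,0,0,0]}}

```text
clock: 20.8
tool_pos: [0.5431, -0.2248, 0.0659]
orientation: [118.9, 89.2, -82.9]
force: [-0.3, 0.3, 3.8]
opening: 0.0219
```

```bash
python3 -c "
from mv import *
jig();plan(S+.5e-3*ey+[0,0,.084],-22.3)
a=grab('scene','a9');b=grab('side','b9')
def crop(s,p,w,h,k):
  u,v=np.array(proj(s,p),int);print(u,v);return cv2.resize(s['frame'][v-h:v+h,u-w:u+w],None,fx=k,fy=k,interpolation=cv2.INTER_CUBIC)
p=[.55,-.20,.05]
cv2.imwrite('pics/c9.png',np.hstack([crop(a,p,40,45,5),crop(b,p,40,45,5)]))"
```

```text
guide rel studs mm: x 2.1 y -0.5 under z 48.0
jaw ang 158.24 tilt [ 0.0017 -0.0136 -0.9999] turn 0.54 now-axes mm [-18.2  -0.3   2. ] F [-0.34  0.28  3.81] M [ 0.03  0.88 -0.13] j6 -19.6 op 0.0219 pos [ 0.5431 -0.2248  0.0659] t 20.8
after-turn mm [-18.2  -0.3   2. ]
194 224
252 163
```

View pics/c9.png

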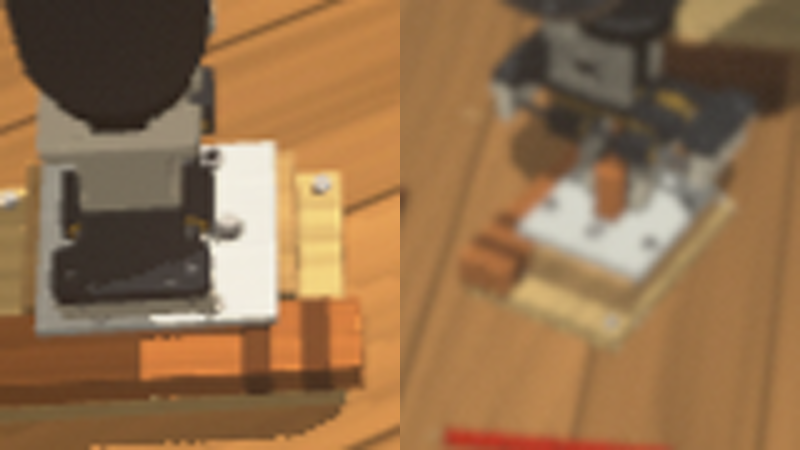

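The guide looks flush, with no gap visible at its edges and the stud standing in the +y hole. Letting go.

Call:
{"api": "arm_command", "payload": {"commands": [0,0,0,0,40,0,0,0,0,55,0,0,0,0,60,0,0,0,0,60]}}

```text
clock: 21.4
tool_pos: [0.5432, -0.2245, 0.0647]
orientation: [119.5, 89.3, -82.3]
force: [-0.0, 0.6, -0.5]
opening: 0.0514
```

```bash
python3 -c "
from mv import *
jig();plan(S+.5e-3*ey+[0,0,.084],-22.3)"
```

```text
guide rel studs mm: x 2.0 y -0.2 under z 46.8
jaw ang 158.22 tilt [ 0.0017 -0.0128 -0.9999] turn 0.52 now-axes mm [-19.3  -0.    1.9] F [-0.01  0.64 -0.46] M [ 0.07  0.04 -0.04] j6 -19.6 op 0.0514 pos [ 0.5432 -0.2245  0.0647] t 21.4
after-turn mm [-19.3  -0.    1.9]
```

Free, with no force on the tool. I raise straight up and move past for a wrist view.

Call:
{"api": "arm_command", "payload": {"commands": [-10,0,0,0,60,-25,0,0,0,60,-40,0,0,0,60,-45,0,0,0,60,-35,0,0,0,60]}}

```text
clock: 22.02
tool_pos: [0.5413, -0.2224, 0.2239]
orientation: [96.9, 89.3, -104.8]
force: [0.4, -0.0, -0.5]
opening: 0.0526
```

Call:
{"api": "arm_command", "payload": {"commands": [0,-30,20,0,60,0,-30,20,0,60,0,0,10,0,60,0,0,0,0,60]}}

```text
clock: 22.52
tool_pos: [0.5185, -0.1471, 0.2301]
orientation: [141.3, 89.1, -60.5]
force: [0.6, -0.3, 0.1]
opening: 0.0525
```

```bash
python3 -c "
from mv import *
plan([.5412,-.224,.2],-22.3)
s=grab('wrist','w10');a=grab('scene','a10');b=grab('side','b10')
def crop(s,p,w,h,k):
  u,v=np.array(proj(s,p),int);u=max(u,w);v=max(v,h);print(u-w,v-h);return cv2.resize(s['frame'][v-h:v+h,u-w:u+w],None,fx=k,fy=k,interpolation=cv2.INTER_CUBIC)
p=[.543,-.22,.05]
top=crop(s,p,100,80,2.5)
r=np.vstack([crop(a,p,45,30,10/3),crop(b,p,45,30,10/3)])
cv2.imwrite('pics/c10.png',np.hstack([top,cv2.resize(r,(300,400))]))"
```

```text
jaw ang 158.19 tilt [ 0.0074 -0.0131 -0.9999] turn 0.49 now-axes mm [ 31.3  62.7 -49.3] F [ 0.56 -0.27  0.11] M [0.08 0.09 0.01] j6 -27.8 op 0.0525 pos [ 0.5185 -0.1471  0.2301] t 22.52
after-turn mm [ 31.3  62.3 -49.8]
106 33
141 195
210 130
```

View pics/c10.png

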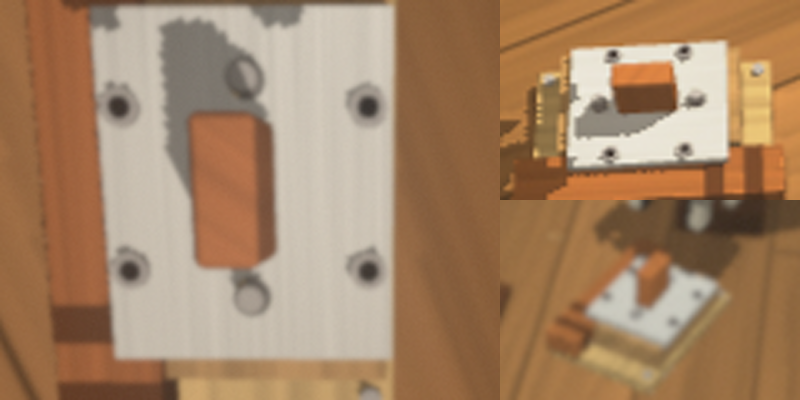

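Both studs stand in their holes (crop (243,77) and (251,295)), and the guide lies on the block beside the rail. A quick size check at flush height, then I hand in.

```bash
python3 -c "
from mv import *
s=load('w10')
C=np.array([onz(s,106+x/2.5,33+y/2.5,.056) for x,y in[(92,5),(394,5),(392,359),(115,358)]])
print([np.linalg.norm(C[i]-C[i-1]).round(4) for i in range(4)],C.mean(0).round(4),get_obs()['force'].round(1))
close_job()"
```

```text
[np.float64(0.1303), np.float64(0.1094), np.float64(0.1301), np.float64(0.1103)] [ 0.5418 -0.2237  0.056 ] [-0.  -0.9  0.2]
the job is handed in; nothing more can be done
```

I gripped the larger guide by its grip and rested it on the stud tips, with the holes about 25 mm to one side. I slid it until the holes dropped over the studs, eased it down to the block, let go and moved the arm clear. The job was handed in at about 22.7 s of the 61 s allowed.

- **Last checks passed:** the final wrist picture shows both studs standing in their holes. The plate measures 110 × 130 mm at its expected flush height (8 mm above the block top), within 1 mm, so it appears to lie flush. The force readings then were about zero, with the robot touching nothing.
- **Forces:** in the readings I took, the net vertical force on the tool stayed at or below about 8 N. With the guide's weight added, that is about 12 N on the studs and block, and side forces stayed at or below about 7 N.
- **Tilt:** the tool sagged to about 3.5° of tilt while carrying the guide. The slide and the first contact were therefore made with the plate slightly tilted, and probably bearing more on the +y stud at first. Light contact with the block levelled it before I let go; the tool reading still differed from the one at the grasp by about 1.5°.
- **Stud position:** the views disagreed by up to about 5 mm in the long direction of the jig, so I trusted the wrist views and then the feel of the drop.

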